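# Dry-fit the lid knobs on two domed jars

### The job

The wide jar's lid is wearing the wrong knob: take the tall knob off it and stand it upright in the empty, cork-lined pocket of the tray. Pluck the two mushroom knobs from the tray and balance each upright on the very top of a domed lid: the large one on the wide jar, the small one on the narrow jar. Leave the other parts in their pockets, and do not shift the jars or knock anything else on the table.

Things in the scene. Friction and masses are not known exactly. Their poses are not given: they have to be found in the camera images.
- tray: dark wooden pocket tray, fixed, 126 (x) by 190 (y) by 14 mm high, with six square pockets 40 mm wide and 6 mm deep (pocket floor 8 mm above the table): two rows at x = -29 and +29 mm, each with pockets at y = -58, 0 and +58 mm in its frame. Origin: centre of its underside. Which part stands in which pocket varies
- cork_pad: square cork pad 36 by 36 by 2 mm fixed on the floor of the one empty pocket: the tall knob's place. Origin: centre of its underside (within 3 mm of the pocket's middle); its top is 2 mm higher and 4 mm below the tray's top
- wide_jar: wide lidded jar of bare off-white bisque clay, 114 mm across its lid's flange (at heights of 78 to 86 mm) and 120 mm high, loose, about 0.9 kg; jar and lid are one piece. The lid above the flange is a smooth dome, part of a ball of 52 mm radius. Origin: centre of its underside
- wide_crown (a point): crown (highest point, on the axis) of the wide jar's dome, 120 mm above the table; z is up
- narrow_jar: narrow, taller lidded jar of bare off-white bisque clay, 86 mm across its lid's flange (at heights of 122 to 130 mm) and 150 mm high, loose, about 0.9 kg; jar and lid are one piece. The lid above the flange is a smooth dome, part of a ball of 38 mm radius. Origin: centre of its underside
- narrow_crown (a point): crown (highest point, on the axis) of the narrow jar's dome, 150 mm above the table; z is up
- tall_knob: tall spindle-shaped lid knob, 44 mm high: foot 21 mm across, waist 13 mm at 12 to 19 mm up, straight head 20 mm across from 26 to 40 mm up, about 30 g. At the start it balances on the wide jar's crown. Underside hollow: it stands level on the rim of its foot, on the flat or on a dome. Origin: centre of its underside; z is up its axis. Bare off-white bisque clay.
- large_knob: large mushroom-shaped lid knob, 30 mm high: foot 20 mm across, waist 15 mm at 8 to 11 mm up, straight-sided head 30 mm across from 17 to 26 mm up, about 35 g. It starts in a tray pocket. Underside hollow: it stands level on the rim of its foot, on the flat or on a dome. Origin: centre of its underside; z is up its axis. Bare off-white bisque clay.
- small_knob: small mushroom-shaped lid knob, 24 mm high: foot 15 mm across, waist 10 mm at 6 to 9 mm up, straight-sided head 18 mm across from 13 to 21 mm up, about 14 g. It starts in a tray pocket. Underside hollow: it stands level on the rim of its foot, on the flat or on a dome. Origin: centre of its underside; z is up its axis. Bare off-white bisque clay.
- barrel_bead: barrel-shaped off-white bisque bead standing in a tray pocket, 20 mm across and 20 mm high; stays there. Origin: centre of its underside
- square_foot: square off-white bisque foot lying in a tray pocket, 22 by 22 by 16 mm high; stays there. Origin: centre of its underside
- cone_finial: pointed off-white bisque cone standing in a tray pocket, 24 mm across and 34 mm high; stays there. Origin: centre of its underside
- glaze_bottle: white plastic bottle with black cap, 54 mm across, 165 mm high, standing close behind (+x) the wide jar; bystander. Origin: centre of its underside
- tool_crock: terracotta crock 72 mm across and 100 mm high with wooden tools standing in it up to 195 mm above the table (all within 32 mm of its axis), close in front (-x) of the narrow jar; bystander. Origin: centre of its underside
- glaze_cup: blue cup 60 mm across and 60 mm high, close behind the tray; bystander. Origin: centre of its underside
- modelling_tool: wooden modelling tool lying along its x axis in front of the tray, 140 mm long, 14 mm wide, 10 mm high; bystander. Origin: middle of its underside
- test_tile: L-shaped off-white bisque glaze test tile, 45 by 50 mm with an upright 86 mm high, farther back on the table; bystander. Origin: centre of its underside
There are look-alikes about, which are no part of the job. What is shaped like the narrow_jar but pink is not meant.

How it is judged:
By the outcome, as a careful person would: the job done as asked, in the order asked, and still so for the second after the job is handed in, with the robot touching nothing.
It also fails if it takes over 69 s, if anything falls off the work surface, if the arm or the gripper's body presses on something with over 40 N, if the wrist force passes 120 N, or if a joint passes its speed limit or range.

### The arm

A 6-joint arm with a two-finger parallel gripper is mounted at the origin on the work surface. World frame = base frame: x ahead of the robot, y to its left, z up, the work surface at z = 0. Lengths are in m, angles in rad, forces in N, time in s.
With the tool pointing down it reaches from about 0.35 to 0.975 m from the base axis. Payload 4.9 kg.
Tool frame: the origin (TCP) lies midway between the tips of the shut fingers; the grasp point (between the pads) lies 19 mm behind it; z points along the fingers, y is the line along which they close (so a half turn about z gives the same grasp; the last joint's range is limited). The gripper opens to 85 mm and grips with 20 to 120 N. Pads are 22 mm wide; open, the fingers measure 114 mm over their backs; the gripper's body (76 mm by 85 mm) begins 54 mm behind the grasp point. The pads swing forward as they close: fully open they stand 13 mm farther back than shut.
Start: joints at [1.176, 0.053, 1.613, -0, 1.476, -0.119], TCP at [0.17, 0.601, 0.231] pointing down, gripper open.
Joint ranges: [-3.01, 3.01], [-1.01, 2.22], [0.06, 2.58], [-1.02, 4.17], [0.09, 2.62], [-3.14, 3.14]. Speed limits (rad/s): [2.57, 2.57, 3.14, 3.14, 3.14, 3.14].

### API

Orientations are given as a unit quaternion [w, x, y, z].
In Python, from plant import * gives the robot as it stands.
- The arm moves only by the tool jog_arm, never from a script. Its argument "targets" is a list of rows, each a list of 3 entries, a list of its own where there are three numbers: the shift along the tool's x, y, z in units of 25 mm (1.0 is 25 mm), then the turn, a rotation vector about the tool's x, y, z in units of 8 degrees (1.0 is 8 degrees), then the opening in per cent of the stroke, from 0 (shut) to 100 (fully open). A call has 1 to 8 rows; each row is the pose to reach, as a shift and turn from the pose commanded when the call began, along the tool's axes at that moment; what a row does not reach only later rows make up. A row lasts 1/8 s, in which the tool goes at most 62.5 mm and 10.7 degrees, less where a joint would pass 70% of its speed; a pose out of reach is approached as far as the arm can. A call with a gripper value outside its range is refused whole. The fingers move at their own pace and stop on an object; the grip force is fixed at half the most. Time passes only in rows, so rows that repeat a pose let the fingers close. It gives the time, the measured TCP pose, the force, the opening and the grip force at its end, in the units of the state.
- state(): the state, without advancing time (a new reading comes with each control period).
- grab_frame(name): name is "scene" or "top" or "wrist"; returns (picture, depth): 420x560x3 uint8, red, green, blue; 420x560 float32, m along the optical axis (not along the pixel's ray), 0 where there is no reading.
- camera_params(name): a dict with "fovy" (degrees; the focal length in pixels is half the picture's height over the tangent of half this angle, whatever the lens; pixels are square), "cx", "cy" (the principal point, pixels), "rvec" (rotation vector, rad) and "tvec" (3), from world to camera coordinates, as OpenCV has them; the wrist camera has in their place "hand_eye" (4x4, takes a point from camera to tool coordinates, whose origin is the TCP and whose axes are the flange's). Camera axes: x right, y down, z forward; pixel columns grow to the right and rows downward; lengths in m; the calibration is good to about 2 mm. A picture is of the moment at which its call begins: read the wrist's pose just before it. camera_params takes no time and is no camera call.
- job_done(): hands the job in; it is judged then, once.
The state is a dict: "time": time; "joint_pos": joint angles; "joint_vel": joint speeds; "joint_efforts": joint torques, N m; "tool_pos": TCP position; "tool_rot": TCP orientation; "contact_force": force on the tool from outside, world axes, zero at the start; "ft_torque": the same for the moment, N m; "gripper_width": opening from 0.0 (shut) to 1.0 (fully open); "grasp_force": force on a finger pad.
Only numpy, scipy, OpenCV 4.12 (cv2) and the standard library are available. Lean on these libraries where they do the work, as an engineer would, in place of code of your own. Each camera call takes 0.05 s, during which the arm holds its last target. There are 200 camera calls.

## Working session

There is one attempt and no reset: what is moved stays moved. The work goes in short steps, Python scripts to look and compute and a tool call to move; the robot and the scene stay as the last step left them, time stands still between calls to the robot, and variables do not carry over. Pictures are saved under pics/ and viewed, at most 10 in all, crops included, and the job is handed in when it is done.

Besides the shell and the picture viewer there is one more tool, called after ">>>" by a JSON object that holds its "api" and its "payload". jog_arm: Moves the arm, as the interface text tells. Its arguments: {"type":"object","properties":{"targets":{"type":"array"}},"required":["targets"]}

```bash
ls; mkdir -p pics
cat > h.py <<'E'
from plant import *
import numpy as np, cv2
from scipy.spatial.transform import Rotation as R
def quat(q): return R.from_quat([q[1],q[2],q[3],q[0]])
def K(p,h=420):
    f=h/2/np.tan(np.radians(p["fovy"])/2); return np.array([[f,0,p["cx"]],[0,f,p["cy"]],[0,0,1]])
def cam(name):
    """K, Rwc (cam->world), origin"""
    p=camera_params(name)
    if "rvec" in p:
        Rm=cv2.Rodrigues(np.array(p["rvec"],float))[0]; t=np.array(p["tvec"],float)
        return K(p),Rm.T,-Rm.T@t
    s=state(); Rt=quat(s["tool_rot"]).as_matrix(); H=np.array(p["hand_eye"])
    return K(p),Rt@H[:3,:3],Rt@H[:3,3]+np.array(s["tool_pos"])
def ray(c,u,v,z):
    k,Rm,o=c; d=Rm@np.linalg.solve(k,[u,v,1.]); return o+d*(z-o[2])/d[2]
def cloud(c,dep):
    k,Rm,o=c; v,u=np.mgrid[:dep.shape[0],:dep.shape[1]]
    P=np.stack([(u-k[0,2])/k[0,0]*dep,(v-k[1,2])/k[1,1]*dep,dep],-1)
    W=P@Rm.T+o; W[dep==0]=np.nan; return W
def proj(c,P):
    k,Rm,o=c; q=k@(Rm.T@(np.array(P)-o)); return q[:2]/q[2]
def jog(target,):
    """tool shift in units of 25mm to world TCP target"""
    s=state(); Rt=quat(s["tool_rot"]).as_matrix(); return Rt.T@(np.array(target)-s["tool_pos"])/0.025
E
python3 - <<'E'
from h import *
for n in("scene","top"):
    c=cam(n); im,d=grab_frame(n); np.savez(f"pics/{n}.npz",im=im,d=d); cv2.imwrite(f"pics/{n}.png",im[:,:,::-1])
    print(n,camera_params(n),c[2],(d==0).mean())
print(camera_params("wrist")); s=state(); print(s)
E
```

```text
pics
scene {'fovy': 44.51268470921636, 'cx': 281.84633719625543, 'cy': 210.44927484933845, 'rvec': array([ 0.89748212,  2.6976424 , -0.8438737 ]), 'tvec': array([ 0.44358452, -0.23798858,  1.8285295 ])} [1.07795957 0.73446241 1.37676943] 0.00399234693877551
top {'fovy': 47.44691200590831, 'cx': 280.11370919132895, 'cy': 199.91608905431133, 'rvec': array([ 2.21511109, -2.18851034,  0.02769387]), 'tvec': array([0.00764692, 0.55155447, 1.34834974])} [0.50794691 0.00464648 1.36538865] 0.004013605442176871
{'fovy': 70.95158781378453, 'cx': 279.99553000532353, 'cy': 208.11948659838595, 'hand_eye': array([[ 6.94114564e-04, -9.62192832e-01, -2.72368265e-01,
         6.90567521e-02],
       [ 9.99999755e-01,  6.42915248e-04,  2.77220075e-04,
        -2.93941331e-04],
       [-9.16294582e-05, -2.72368391e-01,  9.62193043e-01,
        -1.43056882e-01],
       [ 0.00000000e+00,  0.00000000e+00,  0.00000000e+00,
         1.00000000e+00]])}
{'time': 0.1, 'joint_pos': array([ 1.17596658e+00,  5.33047481e-02,  1.61416846e+00, -2.78374230e-05,
        1.47601204e+00, -1.19011081e-01]), 'joint_vel': array([-7.85989602e-05, -1.47142625e-03, -4.76508465e-03,  1.59667512e-03,
       -3.48383088e-03, -9.15718656e-04]), 'joint_efforts': array([ 6.18140803e-04, -3.94902241e+01, -3.71363640e+01, -1.12696482e-04,
        3.84905987e-03,  8.64376346e-06]), 'tool_pos': array([0.17000107, 0.60084017, 0.23017032]), 'tool_rot': array([-2.27056927e-04,  1.37471218e-01,  9.90505310e-01, -9.18757384e-04]), 'contact_force': array([-0.43081384,  0.25895619, -0.85736646]), 'ft_torque': array([ 0.03903512,  0.00829345, -0.00381823]), 'grasp_force': 0.0, 'gripper_width': 1.001217625415689}
```

View pics/top.png

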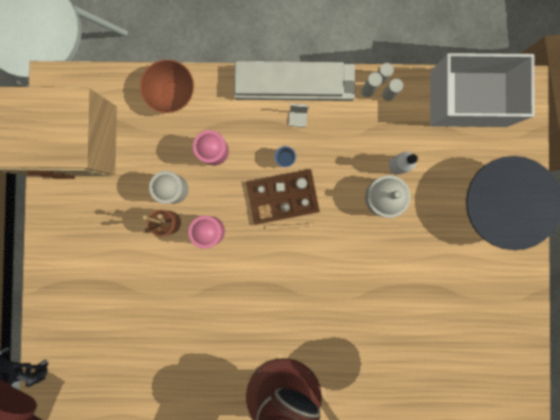

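View pics/scene.png

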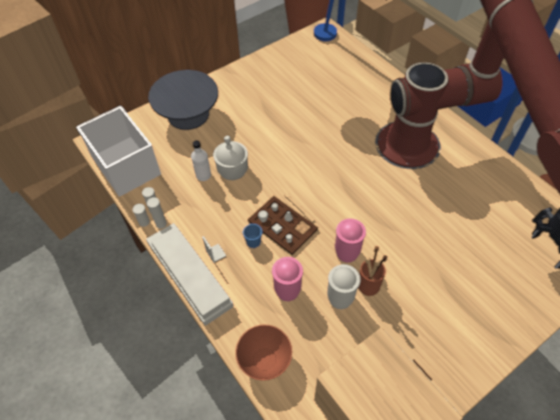

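Top view (+x up, +y left): wide jar with tall knob (389,196), off-white narrow jar (167,187), pink look-alikes (210,148) and (206,232). The tray is at (282,197), with cork at (265,212) and mushroom candidates at (302,184), (262,189) and (305,202). The bottle is at (405,162) and the crock at (163,222).

Run:
```python
from h import *
D=np.load("pics/top.npz"); im,d=D["im"],D["d"]; c=cam("top"); W=cloud(c,d)
def box(u0,u1,v0,v1): 
    m=np.zeros(d.shape,bool); m[v0:v1,u0:u1]=1; return m
print("table z",np.nanmedian(W[260:300,250:350,2]))
def sph(m,zlo,zhi,r,h):
    m=m&(W[...,2]>zlo)&(W[...,2]<zhi); P=W[m]
    A=np.c_[2*P,np.ones(len(P))]; x=np.linalg.lstsq(A,(P**2).sum(1),rcond=None)[0]
    # flange circle by min enclosing
    print("n",len(P),"sphere c",x[:3],"r",np.sqrt(x[3]+x[:3]@x[:3]),"zmax",P[:,2].max())
sph(box(365,415,172,222),.09,.117,.052,.12)
sph(box(145,188,170,204),.134,.152,.038,.15)
# flange circles in colour -> contour of height mask
for n,b,z in(("wide",box(360,416,170,224),.07),("narrow",box(142,190,166,206),.11)):
    m=(b&(W[...,2]>z)).astype(np.uint8); cs,_=cv2.findContours(m,0,1); k=max(cs,key=cv2.contourArea)
    (u,v),r=cv2.minEnclosingCircle(k); print(n,(u,v),r,ray(c,u,v,z+.012), r/c[0][0,0]*(c[2][2]-z-.01))
m=box(380,408,185,206)&(W[...,2]>.135); print("tall",W[m].mean(0),W[m][:,2].max(),m.sum())
hsv=cv2.cvtColor(im,cv2.COLOR_RGB2HSV)
# tray: height mask
m=(box(238,326,164,230)&(hsv[...,2]<110)).astype(np.uint8); m=cv2.morphologyEx(m,3,np.ones((9,9)))
cs,_=cv2.findContours(m,0,1); k=max(cs,key=cv2.contourArea); rr=cv2.minAreaRect(k); print(rr)
print([ray(c,*q,.014).round(4) for q in cv2.boxPoints(rr)],ray(c,*rr[0],.014))
for u,v in((262,189),(280,187),(302,184),(265,212),(285,207),(305,202),(405,162),(163,222),(285,157),(410,158),(50,130),(100,130),(210,148),(206,232),(299,116)):
    p=W[v-3:v+4,u-3:u+4].reshape(-1,3); print((u,v),p[np.nanargmax(p[:,2])].round(3), np.nanmedian(p,0).round(3))
cr=im[160:235,235:330]; cr=cv2.resize(cr,None,fx=7,fy=7,interpolation=cv2.INTER_CUBIC); cv2.imwrite("pics/tray.png",cr[:,:,::-1])
```

```text
table z 3.410248503832314e-05
n 811 sphere c [ 0.56402752 -0.27816829  0.06777082] r 0.05203844831022028 zmax 0.11699470465665907
n 446 sphere c [0.57927249 0.31120555 0.11388301] r 0.036781950584237416 zmax 0.1519788424133366
wide (389.0596923828125, 195.6865692138672) 21.380046844482422 [ 0.5639354  -0.27844545  0.082     ] 0.0575096687102228
narrow (165.7903289794922, 186.5) 16.58332633972168 [0.57925486 0.31229415 0.122     ] 0.043218959127057865
tall [ 0.56562367 -0.28039992  0.1604974 ] 0.16744460500266944 60
((280.6153869628906, 191.07693481445312), (53.343589782714844, 65.89502716064453), 78.69007110595703)
[array([0.631 , 0.1203, 0.014 ]), array([ 0.6698, -0.0625,  0.014 ]), array([ 0.5219, -0.0936,  0.014 ]), array([0.4831, 0.0886, 0.014 ])] [0.57631118 0.0131581  0.014     ]
(262, 189) [0.583 0.073 0.037] [0.581 0.065 0.029]
(280, 187) [0.595 0.018 0.029] [0.587 0.015 0.024]
(302, 184) [ 0.601 -0.043  0.044] [ 0.595 -0.046  0.037]
(265, 212) [0.519 0.059 0.02 ] [0.517 0.057 0.009]
(285, 207) [ 0.534 -0.002  0.044] [0.531 0.    0.027]
(305, 202) [ 0.548 -0.061  0.034] [ 0.546 -0.056  0.027]
(405, 162) [ 0.653 -0.308  0.163] [ 0.65  -0.31   0.123]
(163, 222) [0.48  0.316 0.158] [0.486 0.325 0.095]
(285, 157) [0.67  0.005 0.013] [0.674 0.002 0.004]
(410, 158) [ 0.653 -0.311  0.171] [ 0.656 -0.313  0.164]
(50, 130) [0.717 0.586 0.206] [0.71  0.581 0.2  ]
(100, 130) [0.724 0.486 0.146] [0.725 0.488 0.124]
(210, 148) [0.682 0.191 0.157] [0.678 0.195 0.148]
(206, 232) [0.463 0.198 0.154] [0.463 0.201 0.149]
(299, 116) [ 0.796 -0.042  0.014] [ 0.792 -0.037  0.006]
```

View pics/tray.png

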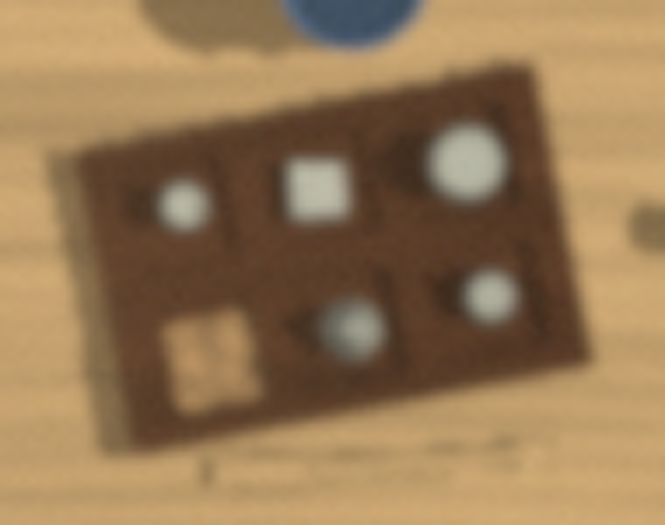

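Run:
```python
from h import *
print(jog([.47,.01,.28]).round(2),jog([.565,-.279,.26]).round(2))
```

```text
[-17.98 -19.48  -1.96] [-24.79 -29.56  -1.14]
```

>>> {"api": "jog_arm", "payload": {"targets": [[[-4,-4.3,-2],[0,0,-1],100],[[-18,-19.5,-2],[0,0,-2],100],[[-18,-19.5,-2],[0,0,-2],100],[[-18,-19.5,-2],[0,0,-2],100],[[-18,-19.5,-2],[0,0,-2],100],[[-18,-19.5,-2],[0,0,-2],100],[[-18,-19.5,-2],[0,0,-2],100],[[-18,-19.5,-2],[0,0,-2],100]]}}

```text
time: 1.1
tool_pos: [0.395, 0.1571, 0.2729]
tool_rot: [0.0, -0.002, 1.0, 0.0]
contact_force: [0.7, -0.1, 0.0]
gripper_width: 0.998
grasp_force: 0.0
```

>>> {"api": "jog_arm", "payload": {"targets": [[[-3,-5.9,-0.2],[0,0,0],100],[[-3,-5.9,-0.2],[0,0,0],100],[[-3,-5.9,-0.2],[0,0,0],100],[[-3,-5.9,-0.2],[0,0,0],100]]}}

```text
time: 1.6
tool_pos: [0.4706, 0.0096, 0.2773]
tool_rot: [-0.001, 0.0, 1.0, 0.0]
contact_force: [0.0, -0.3, -0.2]
gripper_width: 0.996
grasp_force: 0.0
```

Run:
```python
from h import *
s=state(); print(s["tool_pos"],s["tool_rot"],np.abs(s["joint_vel"]).max())
c=cam("wrist"); im,d=grab_frame("wrist"); W=cloud(c,d); np.savez("pics/w1.npz",im=im,d=d,k=c[0],R=c[1],o=c[2])
u,v=proj(c,[.56,.005,.014]); print(u,v)
x0=int(max(0,u-160));y0=int(max(0,v-130)); print(x0,y0)
cv2.imwrite("pics/w1.png",cv2.resize(im[y0:y0+260,x0:x0+320],None,fx=2.2,fy=2.2)[:,:,::-1])
```

```text
[0.47063845 0.00960751 0.27734127] [-7.83801291e-04  4.80539164e-04  9.99999577e-01  1.83364794e-05] 0.055840569020461764
276.9771684616321 236.7826451929791
116 106
```

View pics/w1.png

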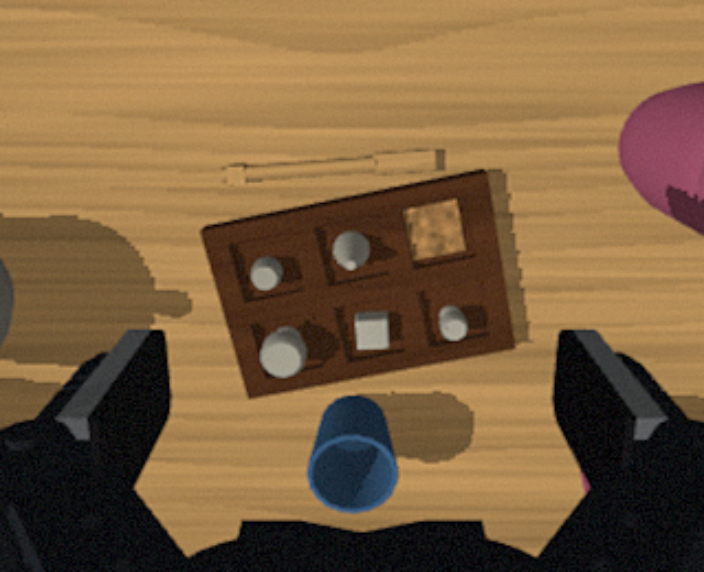

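The wrist crop shows the cork pocket at (435,229), cone (350,250), square (372,330) and large mushroom (283,352). The small-knob candidates are (265,272) and (453,322), which I'll tell apart by height and shape.

Run:
```python
from h import *
D=np.load("pics/w1.npz"); im,d=D["im"],D["d"]; c=(D["k"],D["R"],D["o"]); W=cloud(c,d)
hsv=cv2.cvtColor(im,cv2.COLOR_RGB2HSV)
for n,(a,b) in dict(A=(265,272),B=(453,322),L=(283,352),cone=(350,250),sq=(372,330)).items():
    u,v=a/2.2+116,b/2.2+106; u,v=int(u),int(v)
    w=W[v-14:v+15,u-14:u+15]; m=(hsv[v-14:v+15,u-14:u+15,1]<70)&(hsv[v-14:v+15,u-14:u+15,2]>70); z=w[...,2]; 
    zt=np.nanpercentile(z[m],90); t=m&(z>zt-.004)
    ys,xs=np.nonzero(t); print(n,m.sum(),"top",zt.round(4),np.nanmax(z[m]).round(4),"ctr",np.nanmean(w[t],0).round(4),"ext",np.ptp(w[t],0).round(3),"ray",ray(c,xs.mean()+u-14,ys.mean()+v-14,zt).round(4))
m=(cv2.inRange(hsv,(8,60,120),(25,255,255))>0); x,y=int(435/2.2+116),int(229/2.2+106)
mm=np.zeros_like(m); mm[y-20:y+20,x-20:x+20]=1; k=(m&mm).astype(np.uint8)
cs,_=cv2.findContours(k,0,1); q=max(cs,key=cv2.contourArea); r=cv2.minAreaRect(q); P=np.array([ray(c,*p,.010) for p in cv2.boxPoints(r)]); print("cork",P.mean(0),[np.linalg.norm(P[i]-P[i-1]).round(4) for i in range(4)],P.round(4).tolist())
print("tray z", np.nanmedian(W[int(300/2.2+106)-2:int(300/2.2+106)+2,int(385/2.2+116)-3:int(385/2.2+116)+3,2]))
dk=(cv2.inRange(hsv,(0,60,20),(20,255,115))>0)&(W[...,2]<.03)&(W[...,2]>.004); dk[:160]=0; dk=cv2.morphologyEx(dk.astype(np.uint8),3,np.ones((21,21)))
cs,_=cv2.findContours(dk,0,1); q=max(cs,key=cv2.contourArea); r=cv2.minAreaRect(q); P=np.array([ray(c,*p,.014) for p in cv2.boxPoints(r)]); print("tray",P.mean(0),[np.linalg.norm(P[i]-P[i-1]).round(4) for i in range(4)],P.round(3).tolist())
cr=im[106+80:106+170,116+100:116+230]; cv2.imwrite("pics/close.png",cv2.resize(cr,None,fx=6,fy=6,interpolation=cv2.INTER_CUBIC)[:,:,::-1])
```

```text
A 161 top 0.0293 0.0303 ctr [ 0.5467 -0.0533  0.0282] ext [0.017 0.017 0.005] ray [ 0.5463 -0.0532  0.0293]
B 161 top 0.0329 0.0343 ctr [0.5808 0.0691 0.0319] ext [0.016 0.016 0.005] ray [0.5804 0.0689 0.0329]
L 375 top 0.0389 0.041 ctr [ 0.599  -0.0425  0.0378] ext [0.028 0.028 0.006] ray [ 0.5984 -0.0424  0.0389]
cone 226 top 0.0405 0.0445 ctr [0.5324 0.0021 0.0407] ext [0.007 0.008 0.008] ray [0.5325 0.0021 0.0405]
sq 256 top 0.025 0.0268 ctr [0.5885 0.0159 0.024 ] ext [0.021 0.022 0.006] ray [0.588  0.0159 0.025 ]
cork [0.52024494 0.05834943 0.01      ] [np.float64(0.0357), np.float64(0.0336), np.float64(0.0356), np.float64(0.0343)] [[0.506, 0.0382, 0.01], [0.4996, 0.0712, 0.01], [0.5344, 0.0789, 0.01], [0.541, 0.0452, 0.01]]
tray z 0.013520556749762824
tray [0.54890008 0.00481225 0.014     ] [np.float64(0.1558), np.float64(0.1849), np.float64(0.1518), np.float64(0.2035)] [[0.49, -0.099, 0.014], [0.456, 0.083, 0.014], [0.604, 0.117, 0.014], [0.645, -0.082, 0.014]]
```

View pics/close.png

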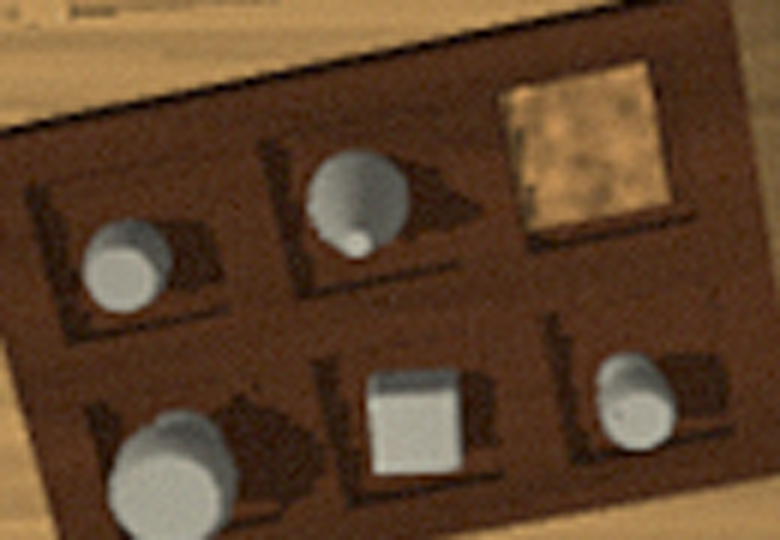

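Close crop: the part at (637,400) has a foot, a waist and a head with its top at 33 mm, so it is the small knob at (0.581, 0.069). The straight-sided part at (125,265), top 29 mm, is the bead. The large knob is at (172,480) → (0.599, -0.042) and the cork at (0.520, 0.058). Next is the wide jar.

>>> {"api": "jog_arm", "payload": {"targets": [[[-3.8,-11.5,0.6],[0,0,0],70],[[-3.8,-11.5,0.6],[0,0,0],70],[[-3.8,-11.5,0.6],[0,0,0],70],[[-3.8,-11.5,0.6],[0,0,0],70],[[-3.8,-11.5,0.6],[0,0,0],70],[[-3.8,-11.5,0.6],[0,0,0],70],[[-3.8,-11.5,0.6],[0,0,0],70]]}}

```text
time: 2.52
tool_pos: [0.5663, -0.2738, 0.2627]
tool_rot: [-0.0, -0.002, 1.0, 0.001]
contact_force: [-1.2, 0.4, 0.5]
gripper_width: 0.698
grasp_force: 0.0
```

```bash
cat >> h.py <<'E'
def sphere(P,r=None):
    from scipy.optimize import least_squares
    A=np.c_[2*P,np.ones(len(P))]; x=np.linalg.lstsq(A,(P**2).sum(1),rcond=None)[0]
    f=lambda q:np.linalg.norm(P-q,axis=1)-r
    s=least_squares(f,x[:3],loss="soft_l1",f_scale=.001); return s.x,np.sqrt((f(s.x)**2).mean())
def look(tag):
    s=state(); c=cam("wrist"); im,d=grab_frame("wrist"); W=cloud(c,d); np.savez(f"pics/{tag}.npz",im=im,d=d,k=c[0],R=c[1],o=c[2])
    hsv=cv2.cvtColor(im,cv2.COLOR_RGB2HSV); print("tcp",s["tool_pos"].round(4),"vel",np.abs(s["joint_vel"]).max().round(3))
    return s,c,im,hsv,W
E
python3 - <<'E'
from h import *
s,c,im,hsv,W=look("w2"); x,y,z=np.moveaxis(W,-1,0); g=hsv[...,1]<80
near=np.hypot(x-.565,y+.279)<.055
m=near&g&(z>.092)&(z<.122)&(np.hypot(x-.565,y+.279)>.016); q,e=sphere(W[m],.052); print("dome",m.sum(),q.round(4),q[2]+.052,e)
m=near&g&(z>.148)&(np.hypot(x-.565,y+.279)<.02); print("head",m.sum(),W[m].mean(0).round(4),np.percentile(z[m],[5,50,98]).round(4))
t=m&(z>.1615); v,u=np.nonzero(t); (cu,cv_),r=cv2.minEnclosingCircle(np.c_[u,v].astype(np.float32)); print("top",W[t].mean(0).round(4),ray(c,u.mean(),v.mean(),.164).round(4),ray(c,cu,cv_,.164).round(4))
cv2.imwrite("pics/w2.png",im[:,:,::-1])
E
```

```text
tcp [ 0.5663 -0.2738  0.2627] vel 0.021
dome 4613 [ 0.5643 -0.2766  0.0684] 0.12038070881195556 0.0005082616835752568
head 4400 [ 0.5552 -0.2776  0.3308] [0.1623 0.3494 0.365 ]
top [ 0.5549 -0.2775  0.3379] [ 0.7347 -0.2871  0.164 ] [ 0.6722 -0.2944  0.164 ]
```

View pics/w2.png

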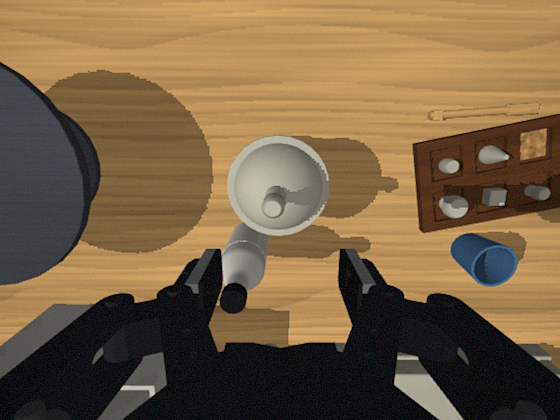

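The wide jar's dome is centred near (279,185), with the knob's top at (272,209) and the bottle cap at (233,297), clear of the finger line.

Run:
```python
from h import *
D=np.load("pics/w2.npz"); im,d=D["im"],D["d"]; c=(D["k"],D["R"],D["o"]); W=cloud(c,d); x,y,z=np.moveaxis(W,-1,0)
t=(np.hypot(x-.565,y+.278)<.025)&(z>.160)&(z<.172); v,u=np.nonzero(t)
print(t.sum(),np.nanmean(W[t],0).round(4),np.percentile(z[t],98),ray(c,u.mean(),v.mean(),.164).round(4))
t=(np.hypot(x-.565,y+.278)<.025)&(z>.145)&(z<.158);P=W[t]
A=np.c_[2*P[:,:2],np.ones(len(P))]; q=np.linalg.lstsq(A,(P[:,:2]**2).sum(1),rcond=None)[0]; print("cyl",len(P),q[:2],np.sqrt(q[2]+q[:2]@q[:2]))
s=state(); print(s["tool_pos"],quat(s["tool_rot"]).as_matrix().round(4).tolist())
```

```text
368 [ 0.5652 -0.2803  0.1627] 0.1645929729797951 [ 0.5648 -0.2803  0.164 ]
cyl 72 [ 0.56600434 -0.28036063] 0.010005953417132367
[ 0.5663277  -0.273526    0.26309773] [[-1.0, -0.0054, -0.0002], [-0.0054, 1.0, 0.0006], [0.0002, 0.0006, -1.0]]
```

>>> {"api": "jog_arm", "payload": {"targets": [[[0.05,-0.27,0.5],[0,0,0],60],[[0.05,-0.27,2.5],[0,0,0],60],[[0.05,-0.27,4.2],[0,0,0],60],[[0.05,-0.27,5.0],[0,0,0],60],[[0.05,-0.27,5.1],[0,0,0],60],[[0.05,-0.27,5.1],[0,0,0],60]]}}

```text
time: 3.32
tool_pos: [0.566, -0.2826, 0.1374]
tool_rot: [0.001, -0.002, 1.0, -0.001]
contact_force: [1.1, 0.0, 0.4]
gripper_width: 0.6
grasp_force: 0.0
```

Run:
```python
from h import *
s,c,im,hsv,W=look("w3"); x,y,z=np.moveaxis(W,-1,0)
t=(np.hypot(x-.565,y+.280)<.025)&(z>.158)&(z<.172); v,u=np.nonzero(t)
P=ray(c,u.mean(),v.mean(),.164); Rt=quat(s["tool_rot"]).as_matrix()
print(t.sum(),np.nanmean(W[t],0).round(4),P.round(4),"tool",(Rt.T@(P-s["tool_pos"])).round(4), u.mean(),v.mean())
```

```text
tcp [ 0.566  -0.2826  0.1374] vel 0.019
1673 [ 0.5641 -0.2763  0.1629] [ 0.5634 -0.2763  0.164 ] tool [ 0.0025  0.0063 -0.0266] 294.93245666467425 281.47399880454276
```

Run:
```python
from h import *
D=np.load("pics/w3.npz"); im,d=D["im"],D["d"]; c=(D["k"],D["R"],D["o"]); W=cloud(c,d); x,y,z=np.moveaxis(W,-1,0)
hsv=cv2.cvtColor(im,cv2.COLOR_RGB2HSV); s=state()
t=(np.hypot(x-.565,y+.280)<.018)&(z>.159)&(z<.172)&(hsv[...,2]>110); v,u=np.nonzero(t)
P=ray(c,u.mean(),v.mean(),.164);print(t.sum(),P.round(4),np.percentile(u,[1,50,99]),np.percentile(v,[1,50,99]))
print(s["tool_pos"])
# finger edges at row of knob
r=int(np.median(v)); row=hsv[r,:,2]; print(r,row[150:420:6])
cv2.imwrite("pics/w3.png",im[150:,100:460][:,:,::-1])
```

```text
676 [ 0.5656 -0.2805  0.164 ] [266. 285. 301.] [273. 286. 299.]
[ 0.56624989 -0.28289386  0.13796841]
286 [196 201 198 198 158  20  27  27  21  49  77  17  19  21 110  94  89 182
 181 172 111 115 118 116 113 115 103 184 177 179  59   6  16  18 104  13
  14   8  20  18 116 119 119 120 180]
```

View pics/w3.png

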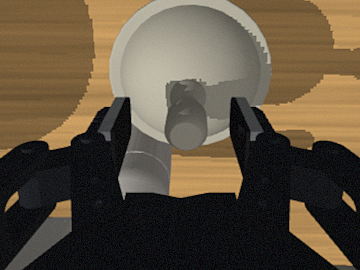

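The knob's head is at crop (185,134) and the fingers' midline is near 181, so the knob sits 2 mm toward +y. I'll nudge over and close.

>>> {"api": "jog_arm", "payload": {"targets": [[[0,0.09,0],[0,0,0],60],[[0,0.09,0],[0,0,0],60],[[0,0.09,0.05],[0,0,0],15],[[0,0.09,0.05],[0,0,0],15],[[0,0.09,0.05],[0,0,0],15],[[0,0.09,0.05],[0,0,0],15],[[0,0.09,0.05],[0,0,0],15]]}}

```text
time: 4.25
tool_pos: [0.5651, -0.28, 0.1344]
tool_rot: [0.0, -0.002, 1.0, -0.0]
contact_force: [-0.1, -0.5, 1.7]
gripper_width: 0.21
grasp_force: 58.5
```

>>> {"api": "jog_arm", "payload": {"targets": [[[0,0,-1],[0,0,0],15],[[0,0,-3],[0,0,0],15],[[0.3,2,-4],[0,0,0],15],[[0.6,4.5,-4],[0,0,0],15],[[1.0,7,-4],[0,0,0],15],[[1.3,9.5,-4],[0,0,0],15],[[1.6,12,-3.5],[0,0,0],15],[[1.8,13.5,-2],[0,0,0],15]]}}

```text
time: 5.25
tool_pos: [0.5201, 0.0598, 0.1865]
tool_rot: [0.003, -0.003, 1.0, 0.0]
contact_force: [-0.0, 0.2, -0.8]
gripper_width: 0.211
grasp_force: 58.6
```

```bash
cat >> h.py <<'E'
def cork(c,hsv,x,y):
    u,v=proj(c,[x,y,.010]); m=cv2.inRange(hsv,(8,60,100),(25,255,255)); mm=np.zeros_like(m); cv2.circle(mm,(int(u),int(v)),int(.03*c[0][0,0]/(c[2][2]-.01)),255,-1)
    cs,_=cv2.findContours(m&mm,0,1); q=max(cs,key=cv2.contourArea); r=cv2.minAreaRect(q); P=np.array([ray(c,*p,.010) for p in cv2.boxPoints(r)])
    print("cork",P.mean(0).round(4),[np.linalg.norm(P[i]-P[i-1]).round(4) for i in range(4)],P[:,:2].round(4).tolist())
E
python3 - <<'E'
from h import *
s,c,im,hsv,W=look("w4"); cork(c,hsv,.520,.058)
cv2.imwrite("pics/w4.png",im[120:,100:460][:,:,::-1])
E
```

```text
tcp [0.5201 0.0598 0.1865] vel 0.608
cork [0.5205 0.0574 0.01  ] [np.float64(0.0371), np.float64(0.0359), np.float64(0.0369), np.float64(0.0371)] [[0.506, 0.0361], [0.4987, 0.0713], [0.5348, 0.0791], [0.5425, 0.0428]]
```

View pics/w4.png

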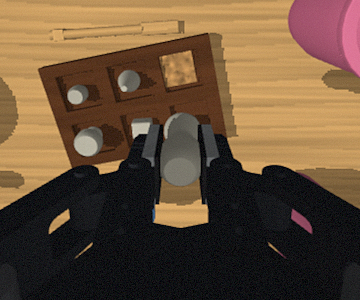

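The tall knob hangs upright between the pads at (180,160), with the free cork at (180,70). I'm lowering it.

>>> {"api": "jog_arm", "payload": {"targets": [[[0,0,1.5],[0,0,0],15],[[0,0,3.5],[0,0,0],15],[[0,0,5],[0,0,0],15],[[0,0,5.8],[0,0,0],15],[[0,0,6],[0,0,0],15],[[0,0,6],[0,0,0],15]]}}

```text
time: 6.05
tool_pos: [0.5191, 0.0573, 0.0346]
tool_rot: [0.0, -0.002, 1.0, -0.0]
contact_force: [0.6, 0.1, 0.3]
gripper_width: 0.207
grasp_force: 58.7
```

>>> {"api": "jog_arm", "payload": {"targets": [[[-0.04,0,0.3],[0,0,0],15],[[-0.04,0,0.4],[0,0,0],15],[[-0.04,0,0.4],[0,0,0],15]]}}

```text
time: 6.42
tool_pos: [0.5206, 0.0574, 0.0252]
tool_rot: [0.001, -0.002, 1.0, -0.0]
contact_force: [-0.2, -0.0, 3.3]
gripper_width: 0.207
grasp_force: 59.0
```

>>> {"api": "jog_arm", "payload": {"targets": [[[0,0,0],[0,0,0],40],[[0,0,0],[0,0,0],40],[[0,0,0],[0,0,0],40],[[0,0,-0.8],[0,0,0],40],[[0,0,-2.5],[0,0,0],40],[[0,0,-4.5],[0,0,0],40],[[-1.5,-2,-5],[0,0,0],60],[[-3.1,-4,-5],[0,0,0],60]]}}

```text
time: 7.42
tool_pos: [0.5981, -0.0411, 0.1522]
tool_rot: [0.003, -0.003, 1.0, -0.0]
contact_force: [0.4, -0.0, 0.3]
gripper_width: 0.596
grasp_force: 0.0
```

>>> {"api": "jog_arm", "payload": {"targets": [[[0,0,0],[0,0,0],60],[[0,0,0],[0,0,0],60]]}}

```text
time: 7.68
tool_pos: [0.5954, -0.0401, 0.1486]
tool_rot: [-0.001, -0.001, 1.0, 0.0]
contact_force: [-0.1, 0.6, -0.0]
gripper_width: 0.6
grasp_force: 0.0
```

```bash
cat >> h.py <<'E'
def head(c,hsv,W,x0,y0,ztop,r):
    x,y,z=np.moveaxis(W,-1,0); t=(np.hypot(x-x0,y-y0)<r+.010)&(abs(z-ztop)<.005)&(hsv[...,1]<80)&(hsv[...,2]>90)
    t=cv2.morphologyEx(t.astype(np.uint8),2,np.ones((3,3))); v,u=np.nonzero(t)
    P=ray(c,u.mean(),v.mean(),ztop); n=t.sum(); A=n*np.pi*0+n*((c[2][2]-ztop)/c[0][0,0])**2
    print("head",n,"ray",P.round(4),"mean",np.nanmean(W[t>0],0).round(4),"eqdiam",(2*np.sqrt(A/np.pi)).round(4)); return P
E
python3 - <<'E'
from h import *
s,c,im,hsv,W=look("w5"); head(c,hsv,W,.599,-.042,.038,.015); 
x,y,z=np.moveaxis(W,-1,0)
# tall knob on cork
head(c,hsv,W,.5205,.0575,.054,.010)
E
```

```text
tcp [ 0.5954 -0.0401  0.1486] vel 0.023
head 808 ray [ 0.5989 -0.0431  0.038 ] mean [ 0.599  -0.0431  0.0376] eqdiam 0.0276
head 535 ray [0.5207 0.0566 0.054 ] mean [0.5207 0.0568 0.0534] eqdiam 0.0211
```

>>> {"api": "jog_arm", "payload": {"targets": [[[-0.14,-0.12,1],[0,0,0],52],[[-0.14,-0.12,3],[0,0,0],52],[[-0.14,-0.12,4.4],[0,0,0],52],[[-0.14,-0.12,4.8],[0,0,0],52],[[-0.14,-0.12,4.8],[0,0,0],52]]}}

```text
time: 8.35
tool_pos: [0.5992, -0.0424, 0.0294]
tool_rot: [-0.0, -0.002, 1.0, 0.0]
contact_force: [0.2, -0.8, 0.9]
gripper_width: 0.518
grasp_force: 0.0
```

Run:
```python
from h import *
s,c,im,hsv,W=look("w6"); P=head(c,hsv,W,.599,-.043,.038,.011); print(jog([P[0],P[1],.0175]).round(3))
```

```text
tcp [ 0.5992 -0.0424  0.0294] vel 0.036
head 2394 ray [ 0.5979 -0.0428  0.038 ] mean [ 0.5982 -0.0428  0.0376] eqdiam 0.0252
[0.094 0.001 0.528]
```

>>> {"api": "jog_arm", "payload": {"targets": [[[0.02,0,0.3],[0,0,0],52],[[0.02,0,0.46],[0,0,0],52],[[0.02,0,0.46],[0,0,0],52],[[0.02,0,0.46],[0,0,0],25],[[0.02,0,0.46],[0,0,0],25],[[0.02,0,0.46],[0,0,0],25],[[0.02,0,0.46],[0,0,0],25]]}}

```text
time: 9.28
tool_pos: [0.5994, -0.0433, 0.0182]
tool_rot: [0.0, -0.002, 1.0, -0.0]
contact_force: [0.3, 0.3, 2.0]
gripper_width: 0.323
grasp_force: 59.0
```

>>> {"api": "jog_arm", "payload": {"targets": [[[0,0,-0.6],[0,0,0],25],[[0,0,-2],[0,0,0],25],[[0,0,-4.2],[0,0,0],25],[[0.2,-1,-6.4],[0,0,0],25],[[0.5,-3.2,-7.4],[0,0,0],25],[[0.8,-5.6,-7.4],[0,0,0],25],[[1.2,-8,-7.4],[0,0,0],25],[[1.4,-9.35,-7.4],[0,0,0],25]]}}

```text
time: 10.28
tool_pos: [0.564, -0.2796, 0.2037]
tool_rot: [0.0, -0.001, 1.0, -0.0]
contact_force: [0.3, -0.5, -0.5]
gripper_width: 0.323
grasp_force: 59.2
```

>>> {"api": "jog_arm", "payload": {"targets": [[[0,0,0],[0,0,0],25],[[0,0,0],[0,0,0],25],[[0,0,0],[0,0,0],25]]}}

```text
time: 10.65
tool_pos: [0.5651, -0.2758, 0.203]
tool_rot: [0.0, -0.003, 1.0, 0.0]
contact_force: [-0.4, -0.4, 0.5]
gripper_width: 0.322
grasp_force: 59.2
```

```bash
cat >> h.py <<'E'
def dome(hsv,W,x0,y0,zlo,zhi,r):
    x,y,z=np.moveaxis(W,-1,0); m=(np.hypot(x-x0,y-y0)<r)&(z>zlo)&(z<zhi)&(hsv[...,1]<80)&(hsv[...,2]>70)
    q,e=sphere(W[m],r); print("dome",m.sum(),q.round(4),"crown",(q[2]+r).round(4),"rms",e.round(5)); return q
def flange(c,hsv,W,x0,y0,zf,r):
    """circle through the outermost flange points"""
    x,y,z=np.moveaxis(W,-1,0); m=(abs(z-zf)<.004)&(abs(np.hypot(x-x0,y-y0)-r+.004)<.008)&(hsv[...,1]<80)
    P=W[m][:,:2]; a=np.degrees(np.arctan2(P[:,1]-y0,P[:,0]-x0)); print("flange n",len(P),"sectors",np.histogram(a,6,(-180,180))[0]); return P
E
python3 - <<'E'
from h import *
s,c,im,hsv,W=look("w7"); dome(hsv,W,.5643,-.277,.09,.1215,.052)
x,y,z=np.moveaxis(W,-1,0)
tb=s["tool_pos"]; base=tb[2]-.0102
head(c,hsv,W,tb[0],tb[1],base+.030,.010)
E
```

```text
tcp [ 0.5651 -0.2758  0.203 ] vel 0.003
dome 7984 [ 0.5643 -0.2765  0.0684] crown 0.1204 rms 0.00051
head 2339 ray [ 0.5642 -0.2754  0.2228] mean [ 0.5644 -0.2754  0.2226] eqdiam 0.0228
```

>>> {"api": "jog_arm", "payload": {"targets": [[[0.02,-0.04,1],[0,0,0],25],[[0.02,-0.04,2.2],[0,0,0],25],[[0.02,-0.04,2.65],[0,0,0],25],[[0.02,-0.04,2.75],[0,0,0],25],[[0.02,-0.04,2.75],[0,0,0],25]]}}

```text
time: 11.32
tool_pos: [0.565, -0.2782, 0.1352]
tool_rot: [0.001, -0.002, 1.0, -0.0]
contact_force: [-0.3, -0.7, -0.2]
gripper_width: 0.317
grasp_force: 59.2
```

Run:
```python
from h import *
s,c,im,hsv,W=look("w8"); print(s["contact_force"]); dome(hsv,W,.5643,-.277,.09,.1185,.052)
tb=s["tool_pos"]; head(c,hsv,W,tb[0],tb[1],tb[2]-.0102+.030,.008)
cv2.imwrite("pics/w8.png",im[120:,100:460][:,:,::-1])
```

```text
tcp [ 0.565  -0.2782  0.1352] vel 0.009
[-0.29271351 -0.68856698 -0.22032284]
dome 9634 [ 0.5644 -0.2764  0.0683] crown 0.1203 rms 0.00048
head 2299 ray [ 0.5645 -0.2776  0.155 ] mean [ 0.5646 -0.2776  0.1548] eqdiam 0.0226
```

View pics/w8.png

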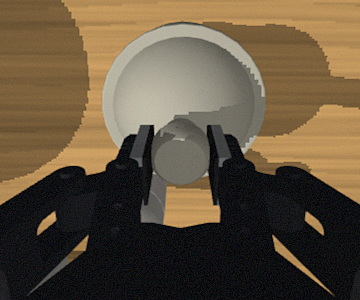

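The knob is centred in the pads at (182,160) over the dome, about 1 mm toward -y. I'll correct that and lower in small steps.

>>> {"api": "jog_arm", "payload": {"targets": [[[0,0.05,0],[0,0,0],25],[[0,0.05,0.1],[0,0,0],25],[[0,0.05,0.16],[0,0,0],25],[[0,0.05,0.2],[0,0,0],25],[[0,0.05,0.2],[0,0,0],25]]}}

```text
time: 12.0
tool_pos: [0.5645, -0.2769, 0.1295]
tool_rot: [0.0, -0.002, 1.0, -0.0]
contact_force: [-0.8, 0.6, 1.5]
gripper_width: 0.323
grasp_force: 59.4
```

Run:
```python
from h import *
s,c,im,hsv,W=look("w9"); print(s["contact_force"]); dome(hsv,W,.5643,-.277,.09,.1175,.052)
tb=s["tool_pos"]; head(c,hsv,W,tb[0],tb[1],tb[2]-.0102+.030,.008)
```

```text
tcp [ 0.5645 -0.2769  0.1295] vel 0.002
[-0.76255065  0.56268155  1.50035154]
dome 9438 [ 0.5643 -0.2765  0.0683] crown 0.1203 rms 0.00047
head 2333 ray [ 0.5638 -0.2763  0.1493] mean [ 0.564  -0.2763  0.1491] eqdiam 0.0228
```

>>> {"api": "jog_arm", "payload": {"targets": [[[0,0,0.03],[0,0,0],25],[[0,0,0.03],[0,0,0],32],[[0,0,0.03],[0,0,0],36],[[0,0,0.03],[0,0,0],45],[[0,0,0],[0,0,0],50],[[0,0,-0.6],[0,0,0],50],[[0,0,-2],[0,0,0],50],[[0,0,-3],[0,0,0],50]]}}

```text
time: 13.05
tool_pos: [0.5649, -0.2772, 0.2069]
tool_rot: [0.001, -0.002, 1.0, -0.001]
contact_force: [0.4, 0.2, -0.1]
gripper_width: 0.499
grasp_force: 0.0
```

Run:
```python
from h import *
s,c,im,hsv,W=look("w10"); print(s["contact_force"]); dome(hsv,W,.5643,-.277,.09,.1175,.052)
head(c,hsv,W,.5643,-.2765,.149,.012)
print(jog([.5807,.069,.16]).round(2))
```

```text
tcp [ 0.5649 -0.2772  0.2069] vel 0.329
[ 0.42557567  0.18057782 -0.10535802]
dome 6277 [ 0.5643 -0.2765  0.0683] crown 0.1203 rms 0.00047
head 1225 ray [ 0.5655 -0.2778  0.149 ] mean [ 0.5656 -0.2778  0.1489] eqdiam 0.0269
[-0.6  13.89  1.99]
```

>>> {"api": "jog_arm", "payload": {"targets": [[[0,0.3,-0.4],[0,0,0],50],[[-0.1,2.5,-0.2],[0,0,0],50],[[-0.2,5,0],[0,0,0],50],[[-0.3,7.5,0.5],[0,0,0],50],[[-0.4,10,1],[0,0,0],50],[[-0.5,12.4,1.5],[0,0,0],50],[[-0.6,13.9,2],[0,0,0],50],[[-0.6,13.9,2],[0,0,0],50]]}}

```text
time: 14.1
tool_pos: [0.5761, 0.0736, 0.1515]
tool_rot: [-0.002, -0.004, 1.0, 0.0]
contact_force: [0.4, -0.6, -1.2]
gripper_width: 0.496
grasp_force: 0.0
```

>>> {"api": "jog_arm", "payload": {"targets": [[[0,0,0],[0,0,0],45],[[0,0,0],[0,0,0],45]]}}

```text
time: 14.35
tool_pos: [0.5783, 0.0697, 0.1544]
tool_rot: [0.0, -0.001, 1.0, -0.0]
contact_force: [1.2, -0.7, -0.1]
gripper_width: 0.45
grasp_force: 0.0
```

Run:
```python
from h import *
s,c,im,hsv,W=look("w11"); P=head(c,hsv,W,.5807,.069,.032,.009); print(jog([P[0],P[1],.0285]).round(2))
im,d=grab_frame("top"); c=cam("top"); W=cloud(c,d); hsv=cv2.cvtColor(im,cv2.COLOR_RGB2HSV); head(c,hsv,W,.565,-.278,.149,.012)
```

```text
tcp [0.5783 0.0697 0.1544] vel 0.005
head 253 ray [0.5805 0.0698 0.032 ] mean [0.5806 0.0698 0.0317] eqdiam 0.0162
[-0.08  0.01  5.04]
head 103 ray [ 0.5661 -0.2781  0.149 ] mean [ 0.5662 -0.2782  0.1486] eqdiam 0.0292
```

>>> {"api": "jog_arm", "payload": {"targets": [[[-0.09,0,1],[0,0,0],45],[[-0.09,0,3],[0,0,0],45],[[-0.09,0,4.5],[0,0,0],45],[[-0.09,0,5],[0,0,0],45],[[-0.09,0,5],[0,0,0],45]]}}

```text
time: 15.08
tool_pos: [0.5803, 0.0703, 0.029]
tool_rot: [-0.0, -0.001, 1.0, 0.0]
contact_force: [0.1, -0.7, 0.6]
gripper_width: 0.454
grasp_force: 0.0
```

Run:
```python
from h import *
s,c,im,hsv,W=look("w12"); P=head(c,hsv,W,.5805,.0696,.032,.006); print(jog([P[0],P[1],.0165]).round(3))
```

```text
tcp [0.5803 0.0703 0.029 ] vel 0.033
head 844 ray [0.5803 0.07   0.032 ] mean [0.5805 0.07   0.0316] eqdiam 0.0156
[ 0.046 -0.019  0.553]
```

>>> {"api": "jog_arm", "payload": {"targets": [[[0,0,0.3],[0,0,0],45],[[0,0,0.48],[0,0,0],45],[[0,0,0.48],[0,0,0],45],[[0,0,0.48],[0,0,0],12],[[0,0,0.48],[0,0,0],12],[[0,0,0.48],[0,0,0],12],[[0,0,0.48],[0,0,0],12]]}}

```text
time: 16.0
tool_pos: [0.5807, 0.0708, 0.0174]
tool_rot: [0.0, -0.002, 1.0, 0.0]
contact_force: [-0.4, -0.2, 1.6]
gripper_width: 0.173
grasp_force: 58.6
```

>>> {"api": "jog_arm", "payload": {"targets": [[[0,0,-0.6],[0,0,0],12],[[0,0,-2],[0,0,0],12],[[0,0,-4.3],[0,0,0],12],[[0,0,-6.6],[0,0,0],12],[[0,1,-8.5],[0,0,0],12],[[0,3.4,-8.7],[0,0,0],12],[[0,5.8,-8.7],[0,0,0],12],[[0,8,-8.7],[0,0,0],12]]}}

```text
time: 17.0
tool_pos: [0.5795, 0.2726, 0.236]
tool_rot: [0.001, -0.002, 1.0, 0.0]
contact_force: [0.3, -0.1, 0.5]
gripper_width: 0.177
grasp_force: 58.6
```

>>> {"api": "jog_arm", "payload": {"targets": [[[0.05,1.4,0],[0,0,0],12],[[0.05,1.6,0],[0,0,0],12],[[0.05,1.6,0],[0,0,0],12],[[0.05,1.6,0],[0,0,0],12]]}}

```text
time: 17.5
tool_pos: [0.5785, 0.3096, 0.2348]
tool_rot: [0.0, -0.001, 1.0, -0.0]
contact_force: [-0.7, -0.1, -0.3]
gripper_width: 0.176
grasp_force: 58.7
```

Run:
```python
from h import *
s,c,im,hsv,W=look("w13"); q=dome(hsv,W,.579,.3115,.134,.1505,.038)
tb=s["tool_pos"]; P=head(c,hsv,W,tb[0],tb[1],tb[2]-.0094+.024,.004)
x,y,z=np.moveaxis(W,-1,0); n=(np.hypot(x-.579,y-.3115)<.035)&(abs(z-.14)<.008); print(np.median(hsv[n],0)); print((q-P)[:2]/.025*[-1,1])
```

```text
tcp [0.5785 0.3096 0.2348] vel 0.004
dome 3845 [0.5795 0.3131 0.1124] crown 0.1504 rms 0.0005
head 774 ray [0.5789 0.3097 0.2494] mean [0.579  0.3097 0.2493] eqdiam 0.0137
[ 24.  30. 163.]
[-0.02485449  0.13696848]
```

>>> {"api": "jog_arm", "payload": {"targets": [[[-0.03,0.14,1],[0,0,0],12],[[-0.03,0.14,2.3],[0,0,0],12],[[-0.03,0.14,2.75],[0,0,0],12],[[-0.03,0.14,2.84],[0,0,0],12],[[-0.03,0.14,2.84],[0,0,0],12]]}}

```text
time: 18.18
tool_pos: [0.5798, 0.3143, 0.165]
tool_rot: [0.001, -0.002, 1.0, 0.0]
contact_force: [-0.2, -0.5, -0.1]
gripper_width: 0.173
grasp_force: 58.7
```

Run:
```python
from h import *
s,c,im,hsv,W=look("w14"); print(s["contact_force"]); q=dome(hsv,W,.5795,.3131,.134,.148,.038)
tb=s["tool_pos"]; P=head(c,hsv,W,tb[0],tb[1],tb[2]-.0094+.024,.004); print((q-P)[:2]/.025*[-1,1])
```

```text
tcp [0.5798 0.3143 0.165 ] vel 0.009
[-0.2034006  -0.54796828 -0.0784896 ]
dome 4086 [0.5795 0.3132 0.1123] crown 0.1503 rms 0.00051
head 781 ray [0.5802 0.3143 0.1796] mean [0.5803 0.3143 0.1795] eqdiam 0.0137
[ 0.03065656 -0.04527894]
```

>>> {"api": "jog_arm", "payload": {"targets": [[[0.03,-0.04,0],[0,0,0],12],[[0.03,-0.04,0.1],[0,0,0],12],[[0.03,-0.04,0.18],[0,0,0],12],[[0.03,-0.04,0.23],[0,0,0],12],[[0.03,-0.04,0.23],[0,0,0],12],[[0.03,-0.04,0.23],[0,0,0],12]]}}

```text
time: 18.98
tool_pos: [0.5786, 0.3134, 0.1587]
tool_rot: [0.001, -0.002, 1.0, 0.0]
contact_force: [-1.4, -1.1, 5.1]
gripper_width: 0.174
grasp_force: 59.2
```

Run:
```python
from h import *
s,c,im,hsv,W=look("w15"); print(s["contact_force"]); q=dome(hsv,W,.5795,.3131,.134,.148,.038)
tb=s["tool_pos"]; P=head(c,hsv,W,tb[0],tb[1],tb[2]-.0094+.024,.004); print((q-P)[:2]/.025*[-1,1])
```

```text
tcp [0.5786 0.3134 0.1587] vel 0.001
[-1.43858741 -1.09623628  5.05090175]
dome 4163 [0.5795 0.3132 0.1123] crown 0.1503 rms 0.00051
head 787 ray [0.5791 0.3133 0.1733] mean [0.5791 0.3133 0.1733] eqdiam 0.0138
[-0.01768965 -0.00394991]
```

>>> {"api": "jog_arm", "payload": {"targets": [[[0,0,-0.01],[0,0,0],18],[[0,0,-0.01],[0,0,0],22],[[0,0,-0.01],[0,0,0],30],[[0,0,-0.01],[0,0,0],40],[[0,0,-0.01],[0,0,0],40],[[0,0,-0.6],[0,0,0],40],[[0,0,-2],[0,0,0],40],[[0,0,-3],[0,0,0],40]]}}

```text
time: 20.02
tool_pos: [0.5789, 0.3135, 0.2358]
tool_rot: [0.001, -0.002, 1.0, 0.001]
contact_force: [-0.2, -0.4, 0.4]
gripper_width: 0.399
grasp_force: 0.0
```

>>> {"api": "jog_arm", "payload": {"targets": [[[0,0,-1],[0,0,0],40],[[0,0,-1],[0,0,0],40],[[0,0,-1],[0,0,0],40]]}}

```text
time: 20.4
tool_pos: [0.578, 0.3131, 0.2572]
tool_rot: [-0.0, -0.002, 1.0, -0.0]
contact_force: [0.4, 0.1, -0.5]
gripper_width: 0.403
grasp_force: 0.0
```

Run:
```python
from h import *
s,c,im,hsv,W=look("w16"); q=dome(hsv,W,.5795,.3131,.134,.148,.038); head(c,hsv,W,.5795,.3131,.1735,.007)
k=im[120:,100:460]
im2,d=grab_frame("top"); ct=cam("top"); Wt=cloud(ct,d); h2=cv2.cvtColor(im2,cv2.COLOR_RGB2HSV); head(ct,h2,Wt,.565,-.278,.149,.012); head(ct,h2,Wt,.5205,.0575,.054,.008)
im3,_=grab_frame("scene")
a=cv2.resize(k[60:260,80:280],(390,390)); b=cv2.resize(im2[150:230,225:420],(780,200)[:2]) ; e=cv2.resize(im3[130:310,200:400],(390,390))
o=np.vstack([np.hstack([a,e]),b]); cv2.imwrite("pics/fin.png",o[:,:,::-1]); print(o.shape)
```

```text
tcp [0.578  0.3131 0.2572] vel 0.023
dome 2588 [0.5795 0.3131 0.1124] crown 0.1504 rms 0.0005
head 376 ray [0.5799 0.3123 0.1735] mean [0.58   0.3123 0.1732] eqdiam 0.0168
head 97 ray [ 0.5658 -0.2789  0.149 ] mean [ 0.5659 -0.2791  0.1485] eqdiam 0.0283
head 33 ray [0.5198 0.0568 0.054 ] mean [0.5198 0.0569 0.0529] eqdiam 0.0178
(590, 780, 3)
```

View pics/fin.png

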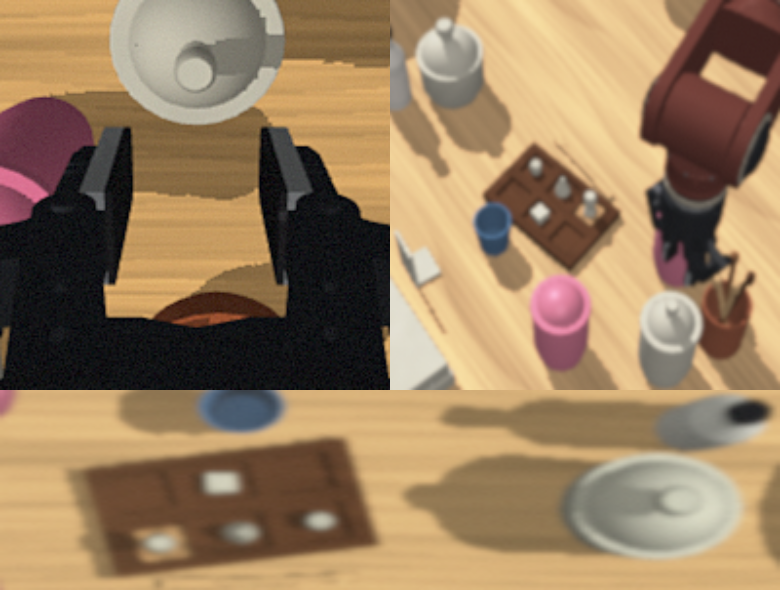

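The composite shows the small knob upright on the narrow jar (195,70), the large knob on the wide jar (680,500) and the tall knob on the cork (160,540). The other parts, the jars and the bystanders haven't moved.

```bash
python3 -c "
from plant import *
print(job_done())"
```

```text
the job is handed in; nothing more can be done
None
```

The job is handed in at about 20 s of the 69 s allowed: the tall knob stands on the cork, and the large and small mushroom knobs stand upright within about 2 mm of the wide and narrow jars' crowns, with nothing else seen to move.

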